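Stain the bare spot on a keepsake box

ROBOT

A 6-joint arm with a two-finger parallel gripper is mounted at the origin on the work surface. World frame = base frame: x ahead of the robot, y to its left, z up, the work surface at z = 0. Lengths are in mm, angles in rad, forces in N, time in s.
With the tool pointing down it reaches from about 250 to 775 mm from the base axis. Payload 4 kg.
Tool frame: the origin (TCP) lies midway between the tips of the shut fingers; the grasp point (between the pads) lies 19 mm behind it; z points along the fingers, y is the line along which they close (so a half turn about z gives the same grasp; the last joint's range is limited). The gripper opens to 85 mm and grips with 20 to 120 N. Pads are 22 mm wide; open, the fingers measure 114 mm over their backs; the gripper's body (76 mm by 85 mm) begins 54 mm behind the grasp point. The pads swing forward as they close: fully open they stand 13 mm farther back than shut.
Start: joints at [1.181, 0.087, 1.371, -0, 1.684, -0.103], TCP at [155.595, 527.549, 231.341] pointing down, gripper open.
Joint ranges: [-3.1, 3.1], [-0.76, 2.03], [0.27, 2.55], [-1.08, 4.22], [0.17, 2.65], [-2.57, 2.57]. Speed limits (rad/s): [2.79, 2.79, 3.14, 3.14, 3.14, 3.14].

INTERFACE

Orientations are given as a 3x3 rotation matrix whose columns are the frame's x, y, z axes.
In Python, from bench import r, snapshot, hand_in gives the robot as it stands.
- The arm moves only by the shell command python3 -m jog 'ROWS' [FORCE]. ROWS is JSON, a list of rows, each an object with "hand": the opening, from 0 (shut) to 1 (fully open); "xyz": the shift along the tool's x, y, z in mm, a list of three; "angular": the turn, a rotation vector about the tool's x, y, z in degrees, a list of three. In form: [{"hand": hand, "xyz": [dx, dy, dz], "angular": [ax, ay, az]}, ...]. A call has 1 to 10 rows; each row is the pose to reach, as a shift and turn from the pose commanded when the call began, along the tool's axes at that moment; what a row does not reach only later rows make up. A row lasts 1/8 s, in which the tool goes at most 62.5 mm and 10.7 degrees, less where a joint would pass 70% of its speed; a pose out of reach is approached as far as the arm can. A call with a gripper value outside its range is refused whole. The fingers move at their own pace and stop on an object; FORCE is the grip in N (left out, the last holds). Time passes only in rows, so rows that repeat a pose let the fingers close. It gives the time, the measured TCP pose, the force, the opening and the grip force at its end, in the units of the state.
- r.sense(): the state, without advancing time (a new reading comes with each control period).
- snapshot(name): name is "scene" or "top" or "wrist"; returns a dict with "pixels" (480x640x3 uint8, red, green, blue), "range_z" (480x640 float32, mm along the optical axis (not along the pixel's ray), 0 where there is no reading), "camera_matrix" (3x3 intrinsics, pixels), "rvec" (rotation vector, rad) and "tvec" (3), from world to camera coordinates, as OpenCV has them. Camera axes: x right, y down, z forward; pixel columns grow to the right and rows downward; lengths in mm; the calibration is good to about 2 mm. A picture is of the moment at which its call begins.
- hand_in(): hands the job in; it is judged then, once.
The state is a dict: "clock": time; "q": joint angles; "qd": joint speeds; "effort": joint torques, N m; "eef_pos": TCP position; "tcp_rot": TCP orientation; "contact_force": force on the tool from outside, world axes, zero at the start; "moment": the same for the moment, N m; "gripper_width": finger opening in mm; "gripper_force": force on a finger pad.
Only numpy, scipy, OpenCV 4.12 (cv2) and the standard library are available. Lean on these libraries where they do the work, as an engineer would, in place of code of your own. Each camera call takes 0.05 s, during which the arm holds its last target. There are 200 camera calls.

TASK

Touch up the keepsake box in the gift shop: pick up the orange-handled applicator, dip its tip into the terracotta pot until it touches the brown stain pad at the bottom, then set the tip on the pale bare spot of the sloping lid. Hold the applicator square to the lid, pressing lightly so that its sprung tip is pushed in about halfway, and finish while still holding it there. Keep the tool off the blue pot and leave the blue applicator, the pots and the other goods where they stand.

Things in the scene. Friction and masses are not known exactly. Their poses are not given: they have to be found in the camera images.
- applicator: orange-handled stain applicator, loose, 60 g, 140 mm long, standing tip down in a stand. Origin on its axis at the underside of its dark collar; z along the axis, up to the handle end. Square handle 16 x 16 mm, sides along x and y, z = 6 to 76 mm; collar 28 mm across, z = 0 to 6; aluminium barrel 14 mm across, z = -40 to 0; brown sprung tip 8 mm across, down to z = -64 mm
- stand_a: fixed wooden stand block of the orange applicator, 66 x 66 x 75 mm high, origin under its centre; an upright 18 mm hole through it takes barrel and tip, the collar rests on its top; the tool is lifted straight up out of it
- tip (a point): the end of the applicator's sprung tip (rounded, 4 mm radius); 64 mm below the collar's underside when not pushed in
- nib (a joint): how far the applicator's sprung tip is pushed into the barrel: 0 fully out, 0.016 m fully in; the spring takes 0.6 N to start and 0.3 N more per mm (3 N at halfway, 8 mm)
- blue_applicator: the same tool with a blue handle and blue tip, in a second stand block like the first; not to be disturbed. The two stands may be swapped
- brown_pot: open terracotta pot, loose, 350 g, 72 mm across the rim, 42 mm high, wall 4 mm (inside about 58 mm across); origin under its centre, z up; on its floor lies a brown stain pad whose top is 11 mm above the table
- brown_pot_pad (a point): centre of the top of the brown stain pad inside the terracotta pot (pad 58 mm across, 31 mm below the rim)
- blue_pot: pot of the same size in blue ceramic with a blue pad; not to be used. The two pots may be swapped
- lid_face: sloping lid of the fixed dark walnut keepsake box: flat face 146 mm (x) by 204 mm (y); origin at the centre of the upper face, 72 mm above the table; x runs up the slope, y along the box, z is the outward normal, 15 degrees off vertical, leaning towards the box's low front edge with the brass clasp
- bare_spot (a point): centre of the pale bare spot on the dark lid: round, 20 mm across, in the lid's face, 15 mm above the mid-line of the slope and up to 60 mm to either side of the middle
- amber_bottle: amber bottle, 44 mm across, 100 mm high, behind the box; bystander; origin under its centre
- candle_jar: candle jar with brass lid, 70 mm across, 75 mm high, behind the box; bystander; origin under its centre
- crystal: violet pointed crystal, 48 mm across, 85 mm high, behind the box; bystander; origin under its centre
- gift_box: cardboard gift box, 80 x 80 x 45 mm, back left; bystander; origin under its centre
There are look-alikes about, which are no part of the job. What is meant by the applicator is not green, and is the smaller of those in its own colour.

How it is judged (in metres and radians):
On the way, in this order (a step that is already met when the one before it is completed fails the run):
1. the applicator is lifted out of its stand by the gripper (tip more than 85 mm above the table) (height (world z) of tip above 0.085 m and contact force between the fingers and applicator above 1 N), for 0.1 s.
2. its tip is dipped into the terracotta pot and touches the pad at the bottom (horizontal distance between tip and brown_pot_pad below 0.029 m and z of tip in the frame of brown_pot below 0.015 m and contact force between applicator and brown_pot above 0.2 N and contact force between the fingers and applicator above 1 N), for 0.05 s.
At the end, for the whole second after the job is handed in: The gripper holds the applicator at rest: tip within 10 mm of the bare spot's centre, axis within 0.13 rad of the lid's normal, tip pushed in 3 to 13 mm, pressing 0.4 to 8 N; the robot itself is off the lid; the terracotta pot stands upright within 50 mm of its place (distance between tip and bare_spot below 0.01 m and angle between the z axis of applicator and the z axis of lid_face, either way round below 0.13 rad and value of joint nib between 0.003 and 0.013 m and contact force between applicator and lid_face between 0.4 and 8 N and contact force between the fingers and applicator above 1 N and contact force between the arm and lid_face below 0.5 N and linear speed of applicator below 0.02 m/s and angle between brown_pot's own z axis and vertical below 0.1 rad and distance of brown_pot from where it was at the start of the episode below 0.05 m); the arm keeps its last pose, push and grip.
It fails at once if the applicator is pressed hard on the lid (over 20 N) (contact force between applicator and lid_face above 20 N).
It fails at once if the applicator touches the blue pot (contact force between applicator and blue_pot above 0.2 N).
It fails at once if the blue applicator or the blue pot is displaced by over 30 mm (distance of any of blue_applicator, blue_pot from where it was at the start of the episode above 0.03 m).
It fails at once if the terracotta pot is tipped or displaced by over 50 mm (angle between brown_pot's own z axis and vertical above 0.35 rad or distance of brown_pot from where it was at the start of the episode above 0.05 m).
It fails at once if another thing on the table is displaced by over 30 mm (distance of any of amber_bottle, candle_jar, crystal, gift_box from where it was at the start of the episode above 0.03 m).
It also fails if it takes over 54 s, if anything falls off the work surface, if the arm or the gripper's body presses on something with over 40 N, if the wrist force passes 120 N, or if a joint passes its speed limit or range.

## Working session

There is one attempt and no reset: what is moved stays moved. The work goes in short steps, Python scripts to look and compute and a shell command to move; the robot and the scene stay as the last step left them, time stands still between calls to the robot, and variables do not carry over. Pictures are saved under pics/ and viewed, at most 10 in all, crops included, and the job is handed in when it is done.

```bash
mkdir -p pics; ls
cat > h.py <<'E'
import numpy as np, cv2, pickle
from bench import r, snapshot, hand_in
def cam(s):
    R=cv2.Rodrigues(np.array(s["rvec"],float))[0]; t=np.array(s["tvec"],float).ravel()
    return np.array(s["camera_matrix"],float),R,t
def ray(s,u,v):
    K,R,t=cam(s); d=R.T@np.linalg.solve(K,[u,v,1.]); return -R.T@t,d
def onz(s,u,v,z):
    o,d=ray(s,u,v); return o+d*(z-o[2])/d[2]
def pts(s):
    K,R,t=cam(s); v,u=np.mgrid[0:480,0:640]; Z=s["range_z"].astype(float)
    P=np.stack([(u-K[0,2])/K[0,0]*Z,(v-K[1,2])/K[1,1]*Z,Z],-1)
    return (P-t)@R
def proj(s,X):
    K,R,t=cam(s); return cv2.projectPoints(np.array(X,float).reshape(-1,3),R,t,K,None)[0].reshape(-1,2)
def tri(l):
    A=np.zeros((3,3));b=np.zeros(3)
    for s,u,v in l:
        o,d=ray(s,u,v);d=d/np.linalg.norm(d);M=np.eye(3)-np.outer(d,d);A+=M;b+=M@o
    return np.linalg.solve(A,b)
def save(s,f): cv2.imwrite(f,s["pixels"][:,:,::-1])
E
python3 - <<'E'
from h import *
S={}
for n in("scene","top","wrist"):
    S[n]=snapshot(n); 
pickle.dump(S,open("S0.pkl","wb"))
save(S["scene"],"pics/scene0.png");save(S["top"],"pics/top0.png")
for n in S: o,d=ray(S[n],320,240);print(n,o.round(),d.round(2))
s=r.sense();print(s["clock"],s["eef_pos"],s["tcp_rot"])
E
```

```text
pics
scene [ 885. -525.  698.] [-0.37  0.57 -0.73]
top [ 538.  -26. 1076.] [ 0.01 -0.02 -1.  ]
wrist [ 83. 549. 374.] [ 0.29 -0.09 -0.95]
0.15 [155.44925681 527.17349153 230.36668276] [[-9.59153798e-01  2.82884351e-01 -6.59779772e-04]
 [ 2.82885070e-01  9.59152412e-01 -1.63924180e-03]
 [ 1.69113508e-04 -1.75892684e-03 -9.99998439e-01]]
```

View pics/scene0.png

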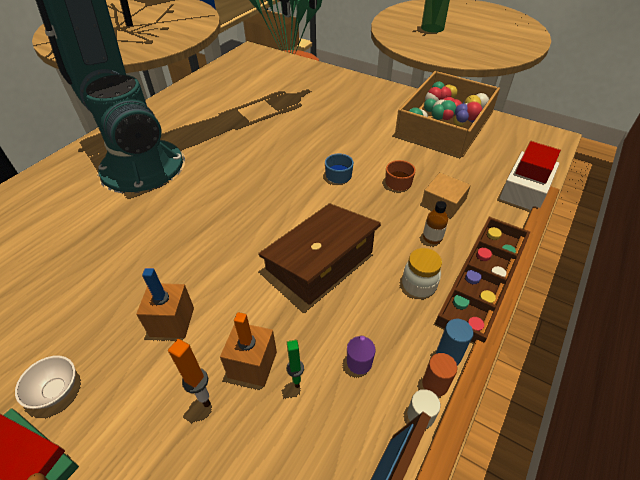

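View pics/top0.png

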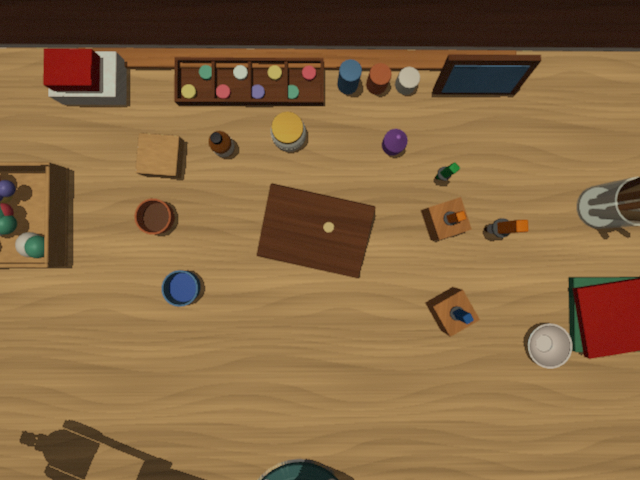

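The scene picture shows these candidates:

| Thing | Scene px | Top px |
|---|---|---|
| Orange tool in a stand | (243,328) | (455,216) |
| Larger orange tool standing free, the look-alike | (188,370) | (510,228) |
| Green tool | (293,362) | (448,172) |
| Blue tool in a stand | (152,285) | (460,315) |

I choose the smaller orange one in the stand. In the top picture the terracotta pot is at (155,217), the blue pot at (182,288) and the bare spot at (328,228).

Run:
```python
from h import *
S=pickle.load(open("S0.pkl","rb"))
sc,tp=S["scene"],S["top"]
def comp(s,lo,hi,near,smin=1):
    h=cv2.cvtColor(s["pixels"],cv2.COLOR_RGB2HSV); m=cv2.inRange(h,lo,hi)
    n,l,st,c=cv2.connectedComponentsWithStats(m)
    k=[i for i in range(1,n) if st[i,4]>=smin]; i=min(k,key=lambda i:np.hypot(*(c[i]-near)))
    return l==i,c[i],st[i,4]
for nm,a,b in(("app",(243,325),(460,216)),("big",(183,362),(517,227))):
    for n,p in(("scene",a),("top",b)):
        s=S[n]; m,c,A=comp(s,(5,180,60),(18,255,255),p,15); P=pts(s)[m]; P=P[np.isfinite(P).all(1)]
        print(nm,n,c.round(1),A,"zmax",np.percentile(P[:,2],[2,50,98]).round(1))
        T=P[P[:,2]>np.percentile(P[:,2],98)-5]; print("  top mean",T.mean(0).round(1),len(T), cv2.minAreaRect(T[:,:2].astype(np.float32)))
        M=P[(P[:,2]>np.percentile(P[:,2],98)-60)]; print("  xy range",M.min(0).round(1),M.max(0).round(1))
# stand tops
for s,n in((tp,"top"),(sc,"scene")):
    P=pts(s)
    q=(P[...,2]>70)&(P[...,2]<79)
    for nm,cx in(("standA",(448,218) if n=="top" else (248,345)),("standB",(453,312) if n=="top" else (165,305))):
        X=onz(s,*cx,75); k=q&(np.hypot(P[...,0]-X[0],P[...,1]-X[1])<55)
        rc=cv2.minAreaRect(P[k][:,:2].astype(np.float32)); print(n,nm,k.sum(),rc,np.median(P[k][:,2]))
# lid, spot
for s,n,c in((tp,"top",(328,228)),(sc,"scene",(316,246))):
    m,cc,A=comp(s,(12,30,140),(35,190,255),c,10)
    P=pts(s); print("spot",n,cc,A,P[m].mean(0).round(1),onz(s,*cc,75).round(1))
    S[n+"spot"]=(s,*cc)
    k=np.zeros((480,640),bool); hh=cv2.inRange(s["pixels"],(20,5,0),(110,70,60))>0
    X=P[m].mean(0); k=hh&(np.linalg.norm(P-X,axis=-1)<60)
    Q=P[k]; 
    for _ in range(3):
        c0=Q.mean(0); nv=np.linalg.svd(Q-c0,full_matrices=False)[2][2]; nv*=np.sign(nv[2]); Q=Q[abs((Q-c0)@nv)<4]
    print("  plane n",nv.round(3),"tilt",np.degrees(np.arccos(nv[2])).round(1),len(Q),"resid",abs((Q-c0)@nv).mean())
print("spot tri",tri([S["topspot"],S["scenespot"]]).round(1))
# pots: rim points
for nm,c in(("brown",(155,217)),("blue",(182,288))):
    P=pts(tp); X=onz(tp,*c,42); k=(P[...,2]>36)&(P[...,2]<50)&(np.hypot(P[...,0]-X[0],P[...,1]-X[1])<50)
    e=cv2.minEnclosingCircle(P[k][:,:2].astype(np.float32)); print(nm,"top",e,np.median(P[k][:,2]))
    X=np.r_[e[0],42]; P=pts(sc);k=(P[...,2]>36)&(P[...,2]<50)&(np.hypot(P[...,0]-X[0],P[...,1]-X[1])<50)
    print("  scene",cv2.minEnclosingCircle(P[k][:,:2].astype(np.float32)),k.sum())
big=cv2.resize(sc["pixels"][270:430,130:330],None,fx=4,fy=3.75,interpolation=cv2.INTER_NEAREST)
cv2.imwrite("pics/crop1.png",cv2.resize(big,(800,600))[:,:,::-1])
```

```text
app scene [248.3 351.9] 2631 zmax [  4.   73.6 150.4]
  top mean [ 620.1 -312.6  197.5] 126 ((732.6785278320312, -408.6393127441406), (19.54892349243164, 382.6295471191406), 49.84104537963867)
  xy range [ 585.  -524.5   90.4] [ 885.2 -281.9  697.6]
app top [456.9 216.7] 167 zmax [ 73.9 146.  154.5]
  top mean [ 591.1 -290.8  152. ] 72 ((591.0455322265625, -290.8296813964844), (15.212383270263672, 15.707253456115723), 18.285627365112305)
  xy range [ 582.3 -300.    94.6] [ 600.3 -281.5  155.4]
big scene [185.6 362.2] 940 zmax [ 97.7 159.2 189.3]
  top mean [ 581.8 -389.1  197.5] 258 ((727.1885986328125, -447.09375), (25.730730056762695, 351.0000915527344), 68.07830047607422)
  xy range [ 563.9 -524.5  129.4] [ 885.2 -375.1  697.6]
big top [512.9 226.3] 344 zmax [106.2 178.7 192.2]
  top mean [ 572.8 -385.   189.5] 140 ((572.8975830078125, -385.3737487792969), (21.010875701904297, 18.890609741210938), 89.77095794677734)
  xy range [ 562.1 -395.8  133. ] [ 582.6 -373.5  193.9]
top standA 904 ((591.0618286132812, -291.827880859375), (65.86627960205078, 67.51590728759766), 17.71350669860
[... 385 characters left out ...]
85547), 28.792573928833008) 74.26951910590515
spot top [328.20224719 226.80898876] 89 [575.2 -58.7  77.1] [575.2 -58.8  75. ]
  plane n [-0.251  0.058  0.966] tilt 14.9 2827 resid 1.3137338472645315
spot scene [315.64912281 245.75438596] 57 [577.3 -58.2  76.1] [576.7 -57.4  75. ]
  plane n [-0.241  0.054  0.969] tilt 14.3 1263 resid 0.6833834791776073
spot tri [576.1 -58.2  75.3]
brown top ((596.6651611328125, 286.7222900390625), 36.202030181884766) 41.32759201449959
  scene ((601.94921875, 287.27728271484375), 38.50569534301758) 187
blue top ((456.5524597167969, 233.22137451171875), 36.30247497558594) 41.65245636515202
  scene ((458.4933776855469, 231.71388244628906), 37.94371032714844) 163
```

View pics/crop1.png

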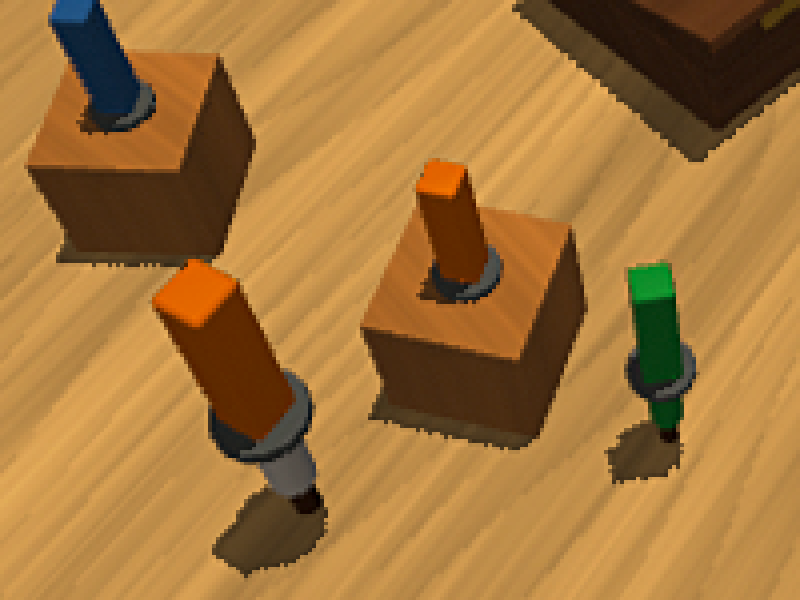

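The close crop confirms the choice: the small orange handle stands in the stand at crop (443,180), the larger one stands free at (195,290), and the green one is at (650,280). Next I move above it, with the finger-closing line at yaw -72°.

```bash
cat >> h.py <<'E'
from scipy.spatial.transform import Rotation as Ro
def rel(p,R):
    s=r.sense();R0=np.array(s["tcp_rot"]);p0=np.array(s["eef_pos"])
    print("t",s["clock"],"xyz",(R0.T@(np.array(p)-p0)).round(1),"ang",np.degrees(Ro.from_matrix(R0.T@R).as_rotvec()).round(2))
def yawdown(a):
    a=np.radians(a);y=np.array([np.cos(a),np.sin(a),0]);z=np.array([0,0,-1.]);return np.stack([np.cross(y,z),y,z],1)
E
python3 - <<'E'
from h import *
rel((591,-291,290),yawdown(-72))
E
```

```text
t 0.15 xyz [-649.2 -661.6  -58.6] ang [-5.0000e-02  1.2000e-01  1.4557e+02]
```

```bash
python3 -m jog '[{"hand":1,"xyz":[-40,-40,-60],"angular":[0,0,10]},{"hand":1,"xyz":[-80,-80,-60],"angular":[0,0,20]},{"hand":0.6,"xyz":[-649,-662,-60],"angular":[0,0,145.6]},{"hand":0.6,"xyz":[-649,-662,-60],"angular":[0,0,145.6]},{"hand":0.6,"xyz":[-649,-662,-60],"angular":[0,0,145.6]},{"hand":0.6,"xyz":[-649,-662,-60],"angular":[0,0,145.6]},{"hand":0.6,"xyz":[-649,-662,-60],"angular":[0,0,145.6]},{"hand":0.6,"xyz":[-649,-662,-60],"angular":[0,0,145.6]},{"hand":0.6,"xyz":[-649,-662,-60],"angular":[0,0,145.6]},{"hand":0.6,"xyz":[-649,-662,-60],"angular":[0,0,145.6]}]' 40
python3 - <<'E'
from h import *
rel((591,-291,290),yawdown(-72))
E
```

```text
clock: 1.4
eef_pos: [440.0, -7.6, 290.5]
tcp_rot: [[0.541, 0.841, 0.0], [0.841, -0.541, 0.0], [0.001, 0.0, -1.0]]
contact_force: [2.0, 1.1, -0.7]
gripper_width: 51.6
gripper_force: 0.0
t 1.4 xyz [-156.6  280.3    0.4] ang [-1.000e-02 -4.000e-02  3.925e+01]
```

```bash
python3 -m jog '[{"hand":0.6,"xyz":[-157,280,0],"angular":[0,0,39.2]},{"hand":0.6,"xyz":[-157,280,0],"angular":[0,0,39.2]},{"hand":0.6,"xyz":[-157,280,0],"angular":[0,0,39.2]},{"hand":0.6,"xyz":[-157,280,0],"angular":[0,0,39.2]},{"hand":0.6,"xyz":[-157,280,0],"angular":[0,0,39.2]},{"hand":0.6,"xyz":[-157,280,0],"angular":[0,0,39.2]},{"hand":0.6,"xyz":[-157,280,0],"angular":[0,0,39.2]},{"hand":0.6,"xyz":[-157,280,0],"angular":[0,0,39.2]}]'
python3 - <<'E'
from h import *
w=snapshot("wrist");pickle.dump(w,open("w1.pkl","wb"));save(w,"pics/w1.png")
s=r.sense();print(s["eef_pos"],s["q"]);o,d=ray(w,320,240);print(o,d)
h=cv2.cvtColor(w["pixels"],cv2.COLOR_RGB2HSV);m=cv2.inRange(h,(5,180,60),(18,255,255))>0
P=pts(w);k=m&(P[...,2]>100)&(np.hypot(P[...,0]-591,P[...,1]+291)<40)
Q=P[k];z=np.percentile(Q[:,2],97);T=k&(P[...,2]>z-6);print(z,T.sum(),cv2.minAreaRect(P[T][:,:2].astype(np.float32)),P[T].mean(0))
v,u=np.nonzero(T);pc=(u.mean(),v.mean());print(pc,onz(w,*pc,151))
S=pickle.load(open("S0.pkl","rb"));tp=S["top"];P=pts(tp)
k=(np.hypot(P[...,0]-591,P[...,1]+291)<15)&(P[...,2]>146);v,u=np.nonzero(k);print("tri",tri([(w,*pc),(tp,u.mean(),v.mean())]))
E
```

```text
clock: 2.4
eef_pos: [591.7, -286.7, 291.7]
tcp_rot: [[0.948, 0.317, 0.001], [0.317, -0.948, -0.0], [0.001, 0.0, -1.0]]
contact_force: [0.5, -0.1, 0.1]
gripper_width: 51.4
gripper_force: 0.0
[ 591.723975   -286.54997856  292.02910677] [-5.37367893e-01  3.31618379e-01  9.62429624e-01  4.04198689e-04
  1.84592769e+00  7.10269111e-01]
[ 663.65894009 -262.24201273  435.80011416] [-0.28737784 -0.09994479 -0.95262156]
153.66176441694367 347 ((592.59326171875, -291.5973205566406), (15.979941368103027, 15.51984977722168), 19.293413162231445) [ 593.11588927 -291.51915574  152.15162176]
(np.float64(325.09510086455333), np.float64(223.87031700288185)) [ 592.8477573  -291.63256758  151.        ]
tri [ 591.30253453 -292.37923454  145.15905127]
```

View pics/w1.png

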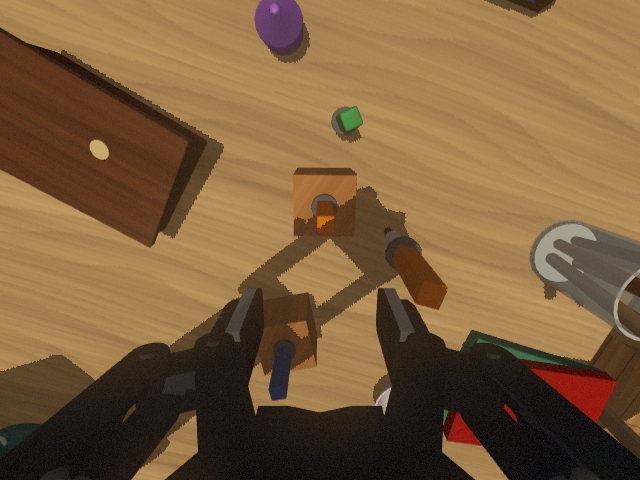

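The wrist picture shows the orange handle in its stand at (325,215) between the fingers, the larger orange tool to the right at (415,270), the green one at (348,120), and blue in its stand at (285,360). Next I centre on the handle and descend.

Run:
```python
from h import *
rel((592,-291.6,103),yawdown(-71.7))
```

```text
t 2.45 xyz [ -1.6   4.7 189. ] ang [ 0.06 -0.08  0.22]
```

```bash
python3 -m jog '[{"hand":0.6,"xyz":[0,0,60],"angular":[0,0,0]},{"hand":0.6,"xyz":[0,0,80],"angular":[0,0,0]},{"hand":0.6,"xyz":[0,0,80],"angular":[0,0,0]},{"hand":0.6,"xyz":[0,0,80],"angular":[0,0,0]}]'
python3 - <<'E'
from h import *
rel((592,-291.6,103),yawdown(-71.7))
E
```

```text
clock: 2.95
eef_pos: [592.6, -287.8, 213.4]
tcp_rot: [[0.948, 0.317, 0.004], [0.317, -0.948, -0.002], [0.003, 0.003, -1.0]]
contact_force: [0.6, -0.0, -0.1]
gripper_width: 51.0
gripper_force: 0.0
t 2.95 xyz [ -2.1   3.1 110.4] ang [ 0.18 -0.16  0.18]
```

```bash
python3 -m jog '[{"hand":0.6,"xyz":[-2,3,40],"angular":[0,0,0]},{"hand":0.6,"xyz":[-2,3,40],"angular":[0,0,0]},{"hand":0.6,"xyz":[-2,3,40],"angular":[0,0,0]}]'
python3 - <<'E'
from h import *
rel((592,-291.6,103),yawdown(-71.7))
E
```

```text
clock: 3.32
eef_pos: [591.8, -291.9, 173.0]
tcp_rot: [[0.949, 0.316, 0.003], [0.316, -0.949, -0.001], [0.002, 0.002, -1.0]]
contact_force: [0.0, -0.2, 0.2]
gripper_width: 51.1
gripper_force: 0.0
t 3.325 xyz [ 0.2 -0.4 70. ] ang [ 0.13 -0.13  0.13]
```

```bash
python3 -m jog '[{"hand":0.6,"xyz":[0,0,35],"angular":[0,0,0]},{"hand":0.6,"xyz":[0,0,70],"angular":[0,0,0]},{"hand":0.6,"xyz":[0,0,70],"angular":[0,0,0]},{"hand":0.15,"xyz":[0,0,70],"angular":[0,0,0]},{"hand":0,"xyz":[0,0,70],"angular":[0,0,0]},{"hand":0,"xyz":[0,0,70],"angular":[0,0,0]},{"hand":0,"xyz":[0,0,70],"angular":[0,0,0]},{"hand":0,"xyz":[0,0,70],"angular":[0,0,0]},{"hand":0,"xyz":[0,0,70],"angular":[0,0,0]}]' 50
```

```text
clock: 4.45
eef_pos: [592.5, -292.6, 103.9]
tcp_rot: [[0.949, 0.316, 0.005], [0.316, -0.949, -0.003], [0.004, 0.004, -1.0]]
contact_force: [0.6, 0.3, 6.8]
gripper_width: 15.3
gripper_force: 49.1
```

```bash
python3 -m jog '[{"hand":0,"xyz":[0,0,-15],"angular":[0,0,0]},{"hand":0,"xyz":[0,0,-40],"angular":[0,0,0]},{"hand":0,"xyz":[0,0,-70],"angular":[0,0,0]},{"hand":0,"xyz":[0,0,-105],"angular":[0,0,0]},{"hand":0,"xyz":[0,0,-140],"angular":[0,0,0]},{"hand":0,"xyz":[0,0,-140],"angular":[0,0,0]},{"hand":0,"xyz":[0,0,-140],"angular":[0,0,0]}]'
python3 - <<'E'
from h import *
w=snapshot("wrist");s=snapshot("scene");t=snapshot("top");pickle.dump((w,s,t),open("w2.pkl","wb"))
print(r.sense()["eef_pos"],r.sense()["gripper_force"])
a=w["pixels"][150:450,170:470];b=s["pixels"][170:470,130:430]
cv2.imwrite("pics/c2.png",cv2.resize(np.hstack([a,b]),(800,400),interpolation=cv2.INTER_NEAREST)[:,:,::-1])
rel((597.5,286.7,244),yawdown(-71.7))
E
```

```text
clock: 5.32
eef_pos: [590.6, -291.4, 239.6]
tcp_rot: [[0.949, 0.316, -0.001], [0.316, -0.949, 0.001], [-0.001, -0.001, -1.0]]
contact_force: [0.2, 0.8, -1.1]
gripper_width: 15.5
gripper_force: 48.9
[ 590.28471075 -291.18944012  238.06024726] 48.950092792510986
t 5.475 xyz [ 189.5 -546.    -4.6] ang [-0.19  0.16  0.12]
```

View pics/c2.png

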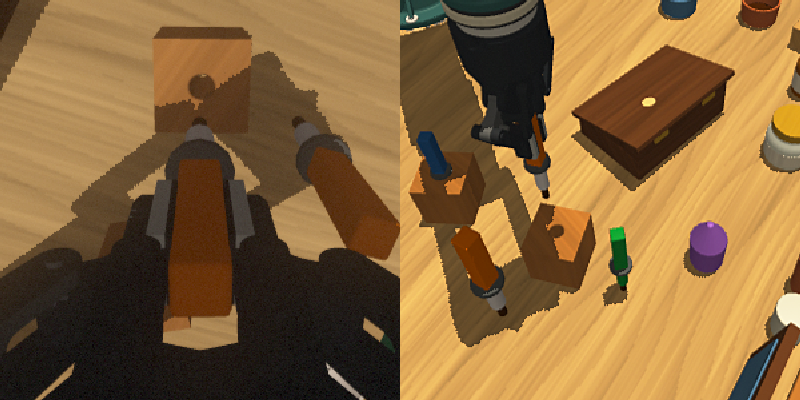

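The picture shows the applicator held upright between the fingers. The tip is at left (200,122) and right (545,195), clear of the stand, whose hole is at (557,230).

```bash
python3 -m jog '[{"hand":0,"xyz":[14,-40,-6],"angular":[0,0,0]},{"hand":0,"xyz":[33,-95,-6],"angular":[0,0,0]},{"hand":0,"xyz":[52,-150,-6],"angular":[0,0,0]},{"hand":0,"xyz":[71,-205,-6],"angular":[0,0,0]},{"hand":0,"xyz":[90,-260,-6],"angular":[0,0,0]},{"hand":0,"xyz":[109,-315,-6],"angular":[0,0,0]},{"hand":0,"xyz":[128,-370,-6],"angular":[0,0,0]},{"hand":0,"xyz":[147,-425,-6],"angular":[0,0,0]},{"hand":0,"xyz":[166,-480,-6],"angular":[0,0,0]},{"hand":0,"xyz":[185,-535,-6],"angular":[0,0,0]}]';python3 -m jog '[{"hand":0,"xyz":[4,-10,0],"angular":[0,0,0]},{"hand":0,"xyz":[4,-10,0],"angular":[0,0,0]},{"hand":0,"xyz":[4,-10,0],"angular":[0,0,0]}]'
python3 - <<'E'
from h import *
w=snapshot("wrist");s=snapshot("scene");t=snapshot("top");pickle.dump((w,s,t),open("w3.pkl","wb"))
rel((597.5,286.7,244),yawdown(-71.7))
P=pts(w);e=np.array(r.sense()["eef_pos"])
k=(abs(P[...,2]-42)<5)&(np.hypot(P[...,0]-598,P[...,1]-287)<48)
print("pot wrist",k.sum(),cv2.minEnclosingCircle(P[k][:,:2].astype(np.float32)))
a=w["pixels"][60:360,170:470];p=proj(s,e-[0,0,50])[0].astype(int);print(p)
b=s["pixels"][p[1]-75:p[1]+75,p[0]-75:p[0]+75];print(e,proj(w,e-[0,0,93]),proj(s,e-[0,0,93]))
cv2.imwrite("pics/c3.png",np.hstack([cv2.resize(a,(400,400)),cv2.resize(b,(400,400),interpolation=cv2.INTER_NEAREST)])[:,:,::-1])
E
```

```text
clock: 6.72
eef_pos: [596.8, 276.1, 245.0]
tcp_rot: [[0.949, 0.316, -0.002], [0.316, -0.949, -0.001], [-0.002, 0.0, -1.0]]
contact_force: [1.1, -0.5, -0.4]
gripper_width: 15.4
gripper_force: 49.0
clock: 7.1
eef_pos: [598.3, 283.6, 246.2]
tcp_rot: [[0.949, 0.314, -0.001], [0.314, -0.949, -0.001], [-0.001, 0.001, -1.0]]
contact_force: [-0.0, 0.1, -1.4]
gripper_width: 15.6
gripper_force: 48.9
t 7.25 xyz [ 0.1 -3.3  2.9] ang [ 0.01 -0.02 -0.  ]
pot wrist 924 ((598.6498413085938, 286.9468078613281), 35.79589080810547)
[408 111]
[598.43659169 283.53970384 246.89397991] [[319.34173455 240.18538577]] [[405.30104035 128.74160048]]
```

View pics/c3.png

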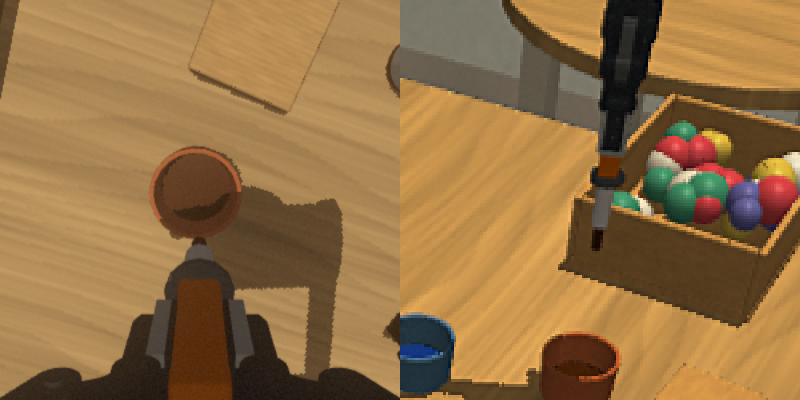

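Predicted tip pixels (319,240) and (405,129) match the dark tip at wrist (318,241) and scene (407,130), so the tip lies 93 mm beyond the TCP. It is just beside the pot centre. Next I dip.

```bash
python3 -m jog '[{"hand":0,"xyz":[0,-3.3,30],"angular":[0,0,0]},{"hand":0,"xyz":[0,-3.3,70],"angular":[0,0,0]},{"hand":0,"xyz":[0,-3.3,110],"angular":[0,0,0]},{"hand":0,"xyz":[0,-3.3,135],"angular":[0,0,0]},{"hand":0,"xyz":[0,-3.3,143],"angular":[0,0,0]},{"hand":0,"xyz":[0,-3.3,146],"angular":[0,0,0]},{"hand":0,"xyz":[0,-3.3,147],"angular":[0,0,0]},{"hand":0,"xyz":[0,-3.3,147],"angular":[0,0,0]}]'
```

```text
clock: 8.25
eef_pos: [597.9, 288.4, 101.3]
tcp_rot: [[0.949, 0.316, 0.003], [0.316, -0.949, 0.001], [0.003, 0.0, -1.0]]
contact_force: [0.6, -0.5, 0.1]
gripper_width: 15.4
gripper_force: 49.3
```

```bash
python3 -m jog '[{"hand":0,"xyz":[0,0,2],"angular":[0,0,0]},{"hand":0,"xyz":[0,0,4],"angular":[0,0,0]},{"hand":0,"xyz":[0,0,4],"angular":[0,0,0]},{"hand":0,"xyz":[0,0,4],"angular":[0,0,0]}]'
python3 - <<'E'
from h import *
for _ in range(3): s=r.sense();print(s["eef_pos"],s["contact_force"])
w=snapshot("wrist");cv2.imwrite("pics/c4.png",cv2.resize(w["pixels"][120:320,220:420],(600,600))[:,:,::-1])
print(r.sense()["contact_force"])
E
```

```text
clock: 8.75
eef_pos: [597.6, 288.4, 96.1]
tcp_rot: [[0.949, 0.316, 0.002], [0.316, -0.949, 0.0], [0.002, 0.0, -1.0]]
contact_force: [0.7, -0.7, 2.2]
gripper_width: 15.0
gripper_force: 49.5
[597.59167002 288.41010296  96.12357294] [ 0.71290975 -0.65821995  2.23743245]
[597.59167002 288.41010296  96.12357294] [ 0.71290975 -0.65821995  2.23743245]
[597.59167002 288.41010296  96.12357294] [ 0.71290975 -0.65821995  2.23743245]
[ 0.62845303 -0.7946664   2.75280074]
```

View pics/c4.png

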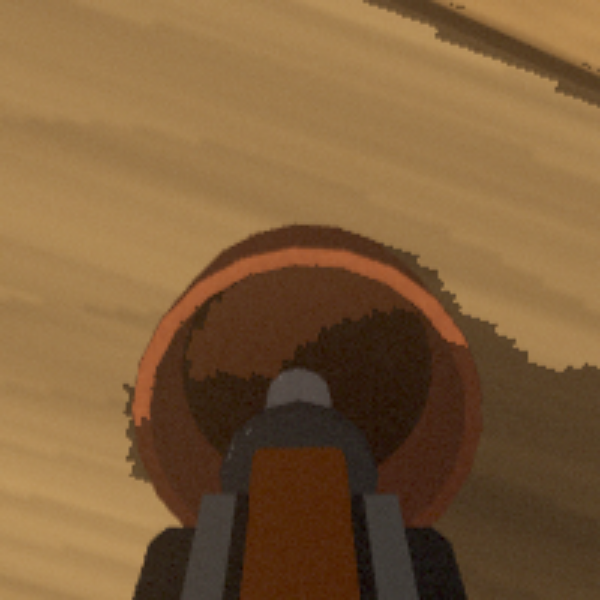

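The picture shows the tool inside the terracotta pot, with the collar at (300,440) and the barrel end at (297,385). The force of about 2.7 N shows the pad is pressed. Next I lift and work out the lid pose.

```bash
python3 -m jog '[{"hand":0,"xyz":[0,0,-30],"angular":[0,0,0]},{"hand":0,"xyz":[0,0,-80],"angular":[0,0,0]},{"hand":0,"xyz":[0,0,-130],"angular":[0,0,0]},{"hand":0,"xyz":[0,0,-150],"angular":[0,0,0]},{"hand":0,"xyz":[0,0,-150],"angular":[0,0,0]}]'
cat >> h.py <<'E'
def spotpx(s,near):
    h=cv2.cvtColor(s["pixels"],cv2.COLOR_RGB2HSV);m=cv2.inRange(h,(12,30,120),(35,190,255))
    n,l,st,c=cv2.connectedComponentsWithStats(m);k=[i for i in range(1,n) if 30<st[i,4]<2000]
    i=min(k,key=lambda i:np.hypot(*(c[i]-near)));return c[i],st[i,4]
N=np.array([-0.252,0.058,0.966]);N/=np.linalg.norm(N)
def lidrot(a=-71.7):
    R=yawdown(a);z=-N;ax=np.cross(R[:,2],z);th=np.arcsin(np.linalg.norm(ax));return Ro.from_rotvec(ax/np.linalg.norm(ax)*th).as_matrix()@R
E
python3 - <<'E'
from h import *
w=pickle.load(open("w1.pkl","rb"));S=pickle.load(open("S0.pkl","rb"))
L=[];
for s,n in((w,(99,150)),(S["top"],(328,227)),(S["scene"],(316,246))):
    c,A=spotpx(s,n);L.append((s,*c));print(c,A,onz(s,*c,75.5))
print(tri(L))
X=np.array([576,-58.3,75.5]);print(X+N*130);rel(X+N*130,lidrot());print(lidrot().round(3))
E
```

```text
clock: 9.43
eef_pos: [597.4, 288.9, 247.5]
tcp_rot: [[0.949, 0.316, 0.003], [0.316, -0.949, 0.002], [0.003, -0.001, -1.0]]
contact_force: [0.1, 0.7, -0.1]
gripper_width: 15.3
gripper_force: 49.0
[ 98.63787375 149.15282392] 301 [575.17873021 -56.64875552  75.5       ]
[328.17171717 226.85858586] 99 [575.1252436  -58.69448692  75.5       ]
[315.73333333 245.83333333] 60 [577.20822284 -57.83866701  75.5       ]
[575.87727864 -57.84815365  75.85351537]
[543.24039311 -50.76009048 201.07849307]
t 9.425 xyz [-159.   305.1   45.6] ang [-7.84 12.61  0.13]
[[ 0.921  0.297  0.252]
 [ 0.321 -0.945 -0.058]
 [ 0.221  0.134 -0.966]]
```

```bash
python3 -m jog '[{"hand":0,"xyz":[-22,42,0],"angular":[0,0,0]},{"hand":0,"xyz":[-48,92,0],"angular":[0,0,0]},{"hand":0,"xyz":[-76,145,0],"angular":[0,0,0]},{"hand":0,"xyz":[-103,198,0],"angular":[-2,3,0]},{"hand":0,"xyz":[-130,250,10],"angular":[-4,6,0]},{"hand":0,"xyz":[-153,294,30],"angular":[-6,10,0]},{"hand":0,"xyz":[-159,305,45.6],"angular":[-7.8,12.6,0.1]},{"hand":0,"xyz":[-159,305,45.6],"angular":[-7.8,12.6,0.1]},{"hand":0,"xyz":[-159,305,45.6],"angular":[-7.8,12.6,0.1]},{"hand":0,"xyz":[-159,305,45.6],"angular":[-7.8,12.6,0.1]}]'
python3 - <<'E'
from h import *
w=snapshot("wrist");s=snapshot("scene");pickle.dump((w,s),open("w4.pkl","wb"))
st=r.sense();e=np.array(st["eef_pos"]);Rt=np.array(st["tcp_rot"])
tip=e+93*Rt[:,2];print("tip",tip,"pred px",proj(w,tip),proj(s,tip))
print(st["q"],st["contact_force"])
c,A=spotpx(w,proj(w,[576,-58,75.5])[0]);print("spot w",c,A,onz(w,*c,75.7))
P=pts(w);k=(cv2.inRange(w["pixels"],(20,5,0),(110,70,60))>0)&(np.linalg.norm(P-[576,-58,75],axis=-1)<70)&(abs((P-[576,-58,75.7])@N)<8)
Q=P[k]
for _ in range(3):
  c0=Q.mean(0);nv=np.linalg.svd(Q-c0,full_matrices=False)[2][2];nv*=np.sign(nv[2]);Q=Q[abs((Q-c0)@nv)<3]
print("n",nv,len(Q),"lid height at spot offset",(np.array([576,-58,75.7])-c0)@nv)
X=np.array([576,-58,75.7]);rel(X+N*105,lidrot())
a=cv2.resize(w["pixels"][100:300,220:420],(400,400));p=proj(s,tip)[0].astype(int)
b=cv2.resize(s["pixels"][p[1]-60:p[1]+60,p[0]-60:p[0]+60],(400,400))
cv2.imwrite("pics/c5.png",np.hstack([a,b])[:,:,::-1])
E
```

```text
clock: 10.68
eef_pos: [543.6, -50.5, 200.7]
tcp_rot: [[0.921, 0.299, 0.25], [0.322, -0.945, -0.059], [0.218, 0.134, -0.967]]
contact_force: [-0.0, 0.0, 0.2]
gripper_width: 15.4
gripper_force: 49.1
tip [566.72462967 -56.09144781 110.85516976] pred px [[319.28663937 240.92063207]] [[311.20188763 230.48061194]]
[-0.1905312  -0.09543999  1.63471775 -0.01068765  1.34294262  1.06012509] [ 1.30024592 -0.03162769 -1.12314534]
spot w [319.09894737 226.77052632] 475 [576.21018522 -57.94802343  75.7       ]
n [-0.25227827  0.05699088  0.96597501] 14359 lid height at spot offset -1.667535555713199
t 10.775 xyz [ 0.  -0.2 24.4] ang [0.   0.13 0.11]
```

View pics/c5.png

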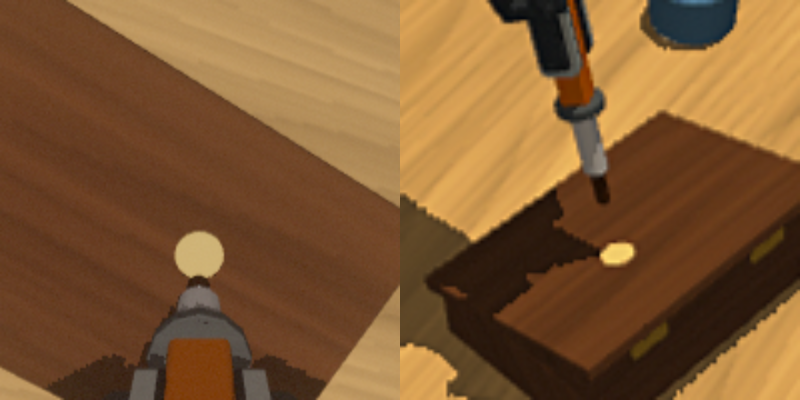

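The picture shows the tip at left (198,285), square to the lid, with the bare spot just beyond it at (199,254). The right half agrees: tip (602,200), spot (617,253). Next I press along the tool axis.

```bash
python3 -m jog '[{"hand":0,"xyz":[0,0,15],"angular":[0,0.1,0]},{"hand":0,"xyz":[0,0,28],"angular":[0,0.1,0]},{"hand":0,"xyz":[0,0,34],"angular":[0,0.1,0]},{"hand":0,"xyz":[0,0,38],"angular":[0,0.1,0]},{"hand":0,"xyz":[0,0,41],"angular":[0,0.1,0]},{"hand":0,"xyz":[0,0,43],"angular":[0,0.1,0]},{"hand":0,"xyz":[0,0,44],"angular":[0,0.1,0]},{"hand":0,"xyz":[0,0,44],"angular":[0,0.1,0]},{"hand":0,"xyz":[0,0,44],"angular":[0,0.1,0]}]'
python3 - <<'E'
from h import *
w=snapshot("wrist");s=snapshot("scene")
st=r.sense();e=np.array(st["eef_pos"]);Rt=np.array(st["tcp_rot"])
X=np.array([576.1,-58,75.7]);d=X-e;print("TCP->spot in tool",Rt.T@d,"force along n",np.array(st["contact_force"])@N,"ang",np.arccos(-Rt[:,2]@N))
a=cv2.resize(w["pixels"][150:290,250:390],(400,400));p=proj(s,X)[0].astype(int)
b=cv2.resize(s["pixels"][p[1]-50:p[1]+30,p[0]-40:p[0]+40],(400,400))
cv2.imwrite("pics/c6.png",np.hstack([a,b])[:,:,::-1])
E
```

```text
clock: 11.9
eef_pos: [553.6, -53.9, 157.7]
tcp_rot: [[0.921, 0.297, 0.251], [0.321, -0.945, -0.059], [0.22, 0.135, -0.966]]
contact_force: [-2.0, 1.0, 2.0]
gripper_width: 15.1
gripper_force: 49.4
TCP->spot in tool [ 1.46875077 -0.49464915 85.06725127] force along n 2.1712732358773623 ang 0.0014418365060335208
```

View pics/c6.png

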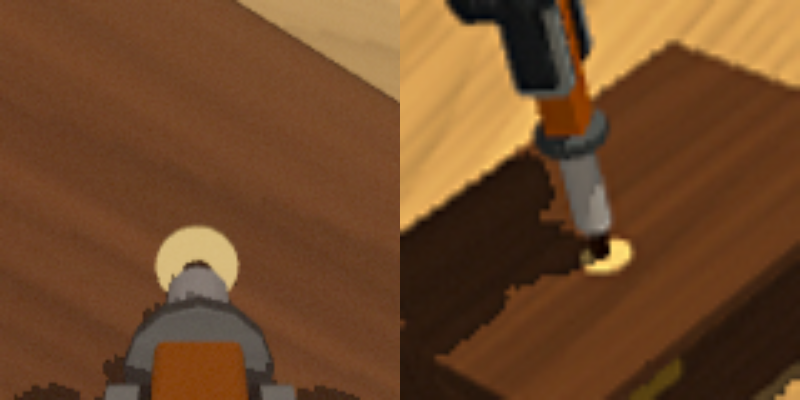

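The picture shows the tip on the pale spot at left (197,265) and right (600,250), within about 2–3 mm of the centre and pushed in about 8 mm. The force is 2 to 3 N. I let it settle and hand in.

```bash
python3 -m jog '[{"hand":0,"xyz":[0,0,0],"angular":[0,0,0]},{"hand":0,"xyz":[0,0,0],"angular":[0,0,0]},{"hand":0,"xyz":[0,0,0],"angular":[0,0,0]},{"hand":0,"xyz":[0,0,0],"angular":[0,0,0]}]'; python3 -c "
from bench import hand_in
print(hand_in())"
```

```text
clock: 12.5
eef_pos: [553.6, -53.9, 157.5]
tcp_rot: [[0.921, 0.297, 0.251], [0.321, -0.945, -0.059], [0.219, 0.134, -0.966]]
contact_force: [-1.3, 0.2, 2.4]
gripper_width: 15.2
gripper_force: 49.4
the job is handed in; nothing more can be done
None
```

I dipped the orange applicator in the terracotta pot and handed the job in at 12.5 s still holding it square on the bare spot, with the tip pushed in about 8 mm at roughly 2–3 N; the hand-in returned no verdict.

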